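# Clear the splash screen and hold the sprung chamber hatch at its balance point

### The job

I am checking the hatch spring of the small incubation chamber. Take the splash screen out of its slot in front of the hatch and leave it leaning at a clear slant against the block heater, its foot on the bench; then lift the hatch past its balance point, bring it back and finish while holding it just below that point, still and within ten degrees of it, so that it would fall shut if you let go. Do not shift or knock over the bottle, beaker and jar, and leave the screen leaning.

Things in the scene. Friction and masses are not known exactly. Their poses are not given: they have to be found in the camera images.
- chamber: Fixed white incubation chamber, box 200 deep (x) x 240 wide (y) x 100 high, the hatch as its lid; left or right of the robot, the heater on the other side. Origin: centre of the box's underside; x points from front (robot side) to back, z up. In front of it lies an 8 thick sill reaching to x = -240, carrying the screen's slot.
- hatch (a joint): Hatch angle in rad: 0 shut (level), grows as the front edge rises, stop at 1.25. Insulated grey slab 200 x 240 x 50 high, 0.9 kg, with a counterbalance spring; balance point at 0.95 (54 degrees): below it the hatch falls shut (at the bar about 1.7 N when shut, 0.3 N at 0.85), above it it rises to the stop (about 0.9 N there). It stays nowhere by itself except shut and fully open.
- hatch_bar (a point): Centre of the hatch's steel bar handle: round, 12 diameter, 120 long along the chamber's y, held by a 10 wide arm at each end 50 in front of the hatch's front face (free gap 44). 250 in front of the hinge axis and 20 above it when shut: 120 above the bench then, about 315 at balance. Pinched across from above, it can turn between the fingers as the hatch swings.
- hatch_axis (a point): Middle of the hatch's hinge axis (fixed), along the chamber's y at the box's back upper edge: 100 above the bench, 100 behind the chamber's origin. The bar moves on an arc about it, up and towards the back.
- screen_center (a point): Centre of the loose splash screen, a plain white stiff plastic slab 12 thick (its x) x 140 wide (its y) x 170 high (its z), about 0.27 kg. At the start it stands upright in the slot, its top 178 above the bench and free to grasp from above across its thickness.
- screen_foot (a point): Middle of the screen's lower edge face (85 below its centre along its z), same axes as the centre.
- heater: Fixed grey block heater, plain box 130 deep (x) x 180 wide (y) x 90 high with flat upright sides and small wells on top; origin at the centre of its underside, x away from the robot at zero yaw, z up. The support for the screen, which is higher than it and leans on its upper edge.
- flask: Bystander: small glass bottle with cap, 56 diameter, 100 high; origin at the centre of its underside.
- beaker: Bystander: glass beaker, 52 diameter, 70 high; origin at the centre of its underside.
- jar: Bystander: amber jar, 50 diameter, 70 high; origin at the centre of its underside.
- screen_slot (a point): Middle of the slot's floor (8 above the bench, at x = -210 in the chamber's frame): a slot 15 wide between two ribs 160 long (along the chamber's y), 10 thick, tops 32 above the bench. The screen stands in it.
Mind the look-alikes: they are no part of the job. Of the things like the part that bears screen_center, leave any that is pink or turquoise; of the rest the larger one is meant.

How it is judged:
By the outcome, as a careful person would: the job done as asked, in the order asked, and still so for the second after the job is handed in, while the arm keeps its last pose, push and grip.
It also fails if it takes over 58 s, if anything falls off the work surface, if the arm or the gripper's body presses on something with over 40 N, if the wrist force passes 120 N, or if a joint passes its speed limit or range.

### The arm

A 6-joint arm with a two-finger parallel gripper is mounted at the origin on the work surface. World frame = base frame: x ahead of the robot, y to its left, z up, the work surface at z = 0. Lengths are in m, angles in rad, forces in N, time in s.
With the tool pointing down it reaches from about 0.3 to 0.875 m from the base axis. Payload 6.4 kg.
Tool frame: the origin (TCP) lies between the finger pads; the fingertips stand 25 mm ahead of it and the grasp point (between the pads) lies 6 mm ahead of it; z points along the fingers, y is the line along which they close (so a half turn about z gives the same grasp; the last joint's range is limited). The gripper opens to 85 mm and grips with 20 to 120 N. Pads are 22 mm wide; open, the fingers measure 114 mm over their backs; the gripper's body (76 mm by 85 mm) begins 54 mm behind the grasp point. The pads swing forward as they close: fully open they stand 13 mm farther back than shut.
Start: joints at [0.956, 0.181, 1.607, -0, 1.354, -0.206], TCP at [0.229, 0.528, 0.256] pointing down, gripper open.
Joint ranges: [-2.99, 2.99], [-0.89, 2.07], [0.3, 2.58], [-1.14, 4.28], [0, 2.63], [-3.12, 3.12]. Speed limits (rad/s): [2.57, 2.57, 3.01, 3.14, 3.14, 3.14].

### API

Orientations are given as a unit quaternion [w, x, y, z].
In Python, from bench import ctrl gives the robot as it stands.
- The arm moves only by the tool servo_tool, never from a script. Its argument "series" is text: rows parted by semicolons, each of 7 numbers parted by spaces: the gripper command: -1 is fully open, 1 is shut, values between are in proportion, then the shift along the tool's x, y, z in m, then the turn, a rotation vector about the tool's x, y, z in degrees. A call has 1 to 12 rows; each row is the pose to reach, as a shift and turn from the pose commanded when the call began, along the tool's axes at that moment; what a row does not reach only later rows make up. A row lasts 1/12 s, in which the tool goes at most 41.7 mm and 7.16 degrees, less where a joint would pass 70% of its speed; a pose out of reach is approached as far as the arm can. A call with a gripper value outside its range is refused whole. The fingers move at their own pace and stop on an object; the grip force is fixed at half the most. Time passes only in rows, so rows that repeat a pose let the fingers close. It gives the time, the measured TCP pose, the force, the opening and the grip force at its end, in the units of the state.
- ctrl.get_obs(): the state, without advancing time (a new reading comes with each control period).
- ctrl.camera(name): name is "scene" or "top"; returns a dict with "img" (480x640x3 uint8, red, green, blue), "z_map" (480x640 float32, m along the optical axis (not along the pixel's ray), 0 where there is no reading), "fovy" (degrees; the focal length in pixels is half the picture's height over the tangent of half this angle, whatever the lens; pixels are square), "cx", "cy" (the principal point, pixels), "extrinsics" (4x4, takes a point from camera to world coordinates). Camera axes: x right, y down, z forward; pixel columns grow to the right and rows downward; lengths in m; the calibration is good to about 2 mm. A picture is of the moment at which its call begins.
- ctrl.hand_in(): hands the job in; it is judged then, once.
The state is a dict: "time_s": time; "q": joint angles; "dq": joint speeds; "joint_efforts": joint torques, N m; "eef_pos": TCP position; "eef_rot": TCP orientation; "wrist_force": force on the tool from outside, world axes, zero at the start; "torque": the same for the moment, N m; "opening": opening from 0.0 (shut) to 1.0 (fully open); "grasp_force": force on a finger pad.
Only numpy, scipy, OpenCV 4.12 (cv2) and the standard library are available. Lean on these libraries where they do the work, as an engineer would, in place of code of your own. Each camera call takes 0.05 s, during which the arm holds its last target. There are 200 camera calls.

## Working session

There is one attempt and no reset: what is moved stays moved. The work goes in short steps, Python scripts to look and compute and a tool call to move; the robot and the scene stay as the last step left them, time stands still between calls to the robot, and variables do not carry over. Pictures are saved under pics/ and viewed, at most 10 in all, crops included, and the job is handed in when it is done.

Besides the shell and the picture viewer there is one more tool, called after ">>>" as name(argument=value, ...) on one line, values as JSON. servo_tool: Moves the arm, as the interface text tells. Its arguments: {"type":"object","properties":{"series":{"type":"string"}},"required":["series"]}

```bash
ls; mkdir -p pics; cat > h.py <<'E'
import numpy as np, cv2
from bench import ctrl
from scipy.spatial.transform import Rotation as R
def cam(n):
    c=ctrl.camera(n); f=240/np.tan(np.radians(c['fovy'])/2); c['f']=f
    v,u=np.mgrid[0:480,0:640]; z=c['z_map']
    p=np.stack([(u-c['cx'])/f*z,(v-c['cy'])/f*z,z],-1)
    E=c['extrinsics']; c['pts']=p@E[:3,:3].T+E[:3,3]; c['pts'][z==0]=np.nan
    return c
def save(c,n): cv2.imwrite('pics/'+n+'.png',c['img'][:,:,::-1])
E
python3 - <<'E'
from h import *
for n in ('scene','top'):
    c=cam(n); save(c,n+'0'); np.savez(n+'0',img=c['img'],pts=c['pts'],E=c['extrinsics'],f=c['f'],cx=c['cx'],cy=c['cy'])
    print(n,c['f'],c['extrinsics'].round(3).tolist(),(c['z_map']>0).mean())
print(ctrl.get_obs())
E
```

```text
pics
scene 555.6684931459773 [[0.069, 0.673, -0.737, 1.358], [0.998, -0.047, 0.05, -0.142], [-0.001, -0.739, -0.674, 0.872], [0.0, 0.0, 0.0, 1.0]] 0.9958203125
top 464.12429771257405 [[0.023, -0.988, 0.15, 0.391], [-1.0, -0.02, 0.02, -0.09], [-0.017, -0.15, -0.989, 1.161], [0.0, 0.0, 0.0, 1.0]] 0.996044921875
{'time_s': 0.1, 'q': array([ 9.55675102e-01,  1.81458640e-01,  1.60788015e+00,  2.28593446e-05,
        1.35383111e+00, -2.06284345e-01]), 'dq': array([ 0.00092471, -0.00225714, -0.00170587,  0.00091357, -0.00126781,
        0.00056943]), 'joint_efforts': array([ 7.38344388e-04, -4.45875978e+01, -3.52242351e+01, -1.95103066e-04,
        4.16980824e-03, -4.04199426e-06]), 'eef_pos': array([0.22829027, 0.52724729, 0.25549225]), 'eef_rot': array([-3.25092619e-04,  2.03000097e-01,  9.79178400e-01, -7.18586340e-04]), 'wrist_force': array([-0.31267272,  0.54114884,  0.85735102]), 'torque': array([-0.02092196, -0.02736802, -0.04423774]), 'grasp_force': 0.0, 'opening': 1.0048527854641252}
```

View pics/scene0.png

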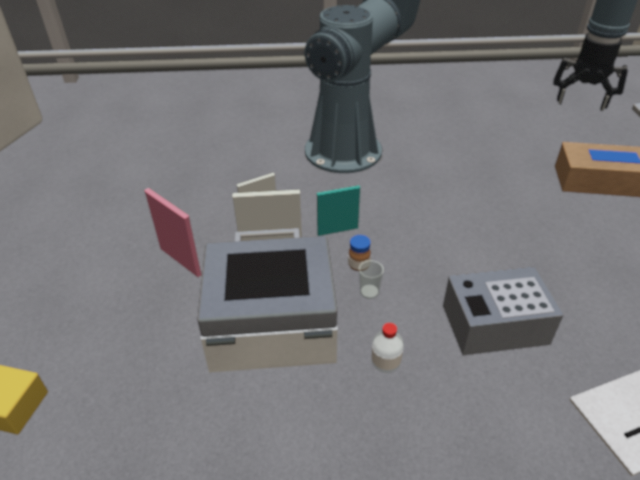

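View pics/top0.png

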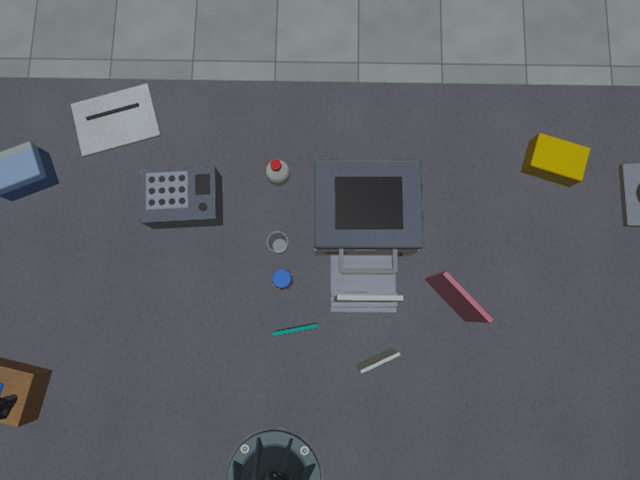

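The scene view shows the chamber at about (268,300), the heater at (500,312), bottle (388,348), beaker (370,280), jar (360,252) and the arm at top right. The top view shows the same layout with the heater at (180,195) and the bottle, beaker and jar at (277,172), (277,242) and (282,279).

Screen candidates in the top view:
- Pink (460,297): excluded by colour.
- Turquoise (295,329): excluded by colour.
- Small white (380,362): smaller than the other white one.
- Larger white (370,297): it stands in the slot in front of the hatch, so it is the one meant.

```bash
python3 - <<'E'
from h import *
t=np.load('top0.npz'); s=np.load('scene0.npz')
def rect(P,name):
    r=cv2.minAreaRect(P[:,:2].astype(np.float32)*1000); print(name,len(P),np.round(r[0],1),np.round(r[1],1),round(r[2],1),'z',np.percentile(P[:,2],[5,50,95]).round(4))
def sel(d,u0,u1,v0,v1,z0,z1):
    P=d['pts'][v0:v1,u0:u1].reshape(-1,3); return P[(P[:,2]>z0)&(P[:,2]<z1)]
rect(sel(t,300,435,150,250,.14,.165),'hatch top')
rect(sel(t,325,412,285,310,.165,.19),'screen big top')
rect(sel(t,350,410,340,380,.08,.3),'white small')
rect(sel(t,265,325,315,340,.05,.3),'turq')
rect(sel(t,420,500,265,330,.05,.4),'pink')
rect(sel(t,120,230,150,235,.085,.1),'heater top')
rect(sel(t,255,300,150,190,.02,.12),'flask')
rect(sel(t,255,300,225,258,.02,.12),'beaker')
rect(sel(t,262,302,262,296,.05,.12),'jar')
rect(sel(t,336,400,246,274,.105,.13),'bar+arms')
rect(sel(s,225,310,185,240,.15,.19),'scene screen')
rect(sel(s,375,405,320,375,.02,.12),'scene flask')
rect(sel(s,350,388,260,300,.01,.12),'scene beaker')
rect(sel(s,340,375,235,272,.01,.12),'scene jar')
a=cv2.resize(t['img'][225:385,250:500],None,fx=3,fy=3,interpolation=cv2.INTER_CUBIC); cv2.imwrite('pics/crop1.png',a[:,:,::-1])
E
```

```text
hatch top 9396 [ 631.6 -201.1] [199.3 240.2] 1.0 z [0.1475 0.1514 0.155 ]
screen big top 397 [ 422.7 -200.8] [ 10.7 138.1] 1.3 z [0.1754 0.1785 0.1816]
white small 270 [ 283.8 -231.6] [ 8.7 95.1] 25.9 z [0.0843 0.1147 0.1188]
turq 219 [350.3 -44.1] [  8.8 101.6] 12.2 z [0.0769 0.1242 0.1274]
pink 1201 [ 429.2 -408. ] [140.   13.5] 44.1 z [0.0602 0.1396 0.1723]
heater top 4008 [660.  245.8] [131.2 180.1] 4.2 z [0.0878 0.0915 0.0951]
flask 490 [732.1  14.1] [54.3 55. ] 33.7 z [0.0305 0.0705 0.1019]
beaker 219 [552.6   6.9] [48.9 50.5] 3.0 z [0.0233 0.0594 0.0727]
jar 285 [465.7  -6.9] [42.8 41.5] 47.2 z [0.0665 0.0708 0.0743]
bar+arms 561 [ 505.7 -204.9] [ 55.  143.4] 1.0 z [0.1088 0.1257 0.1287]
scene screen 921 [ 481.8 -197.3] [131.7 144.7] 1.8 z [0.1514 0.1675 0.1782]
scene flask 1031 [740.2  14.5] [53.4 49.8] 74.4 z [0.0264 0.0661 0.0997]
scene beaker 825 [527.8   3.2] [105.9  50.8] 7.0 z [0.0154 0.0463 0.0695]
scene jar 774 [500.6  -2.2] [112.5  49.3] 9.0 z [0.0214 0.0571 0.0711]
```

View pics/crop1.png

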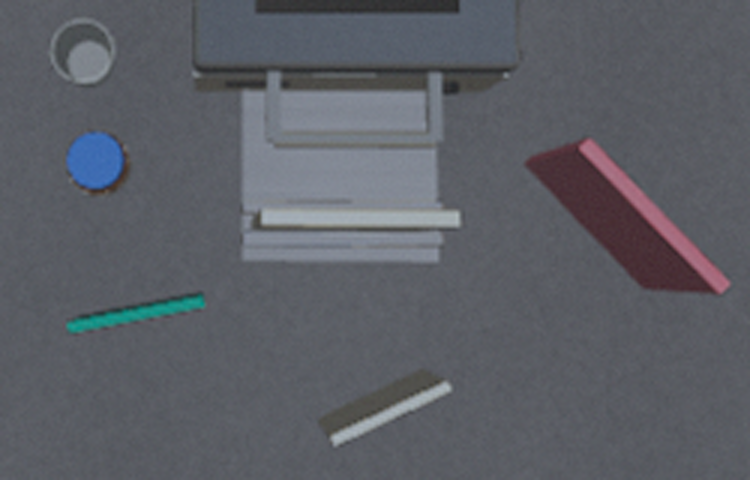

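The crop confirms it. The larger white slab at crop (360,218) stands between the slot ribs in front of the bar, and the smaller white one is at (390,415). Next I work out the move to it.

```bash
cat >> h.py <<'E'
def Rt(yaw,pitch=0):  # tool down, tool y along world x (yawed), tilted by pitch about tool x
    return R.from_euler('z',yaw,degrees=True)*R.from_matrix(np.array([[0,1,0],[1,0,0],[0,0,-1.]]))*R.from_euler('x',pitch,degrees=True)
def go(pos,rot):
    o=ctrl.get_obs(); q=o['eef_rot']; c=R.from_quat(np.r_[q[1:],q[0]])
    print('shift',(c.inv().apply(np.array(pos)-o['eef_pos'])).round(4),'turn',(c.inv()*rot).as_rotvec(degrees=True).round(2),'t',o['time_s'],'pos',o['eef_pos'].round(4),'F',o['wrist_force'].round(1),'open',round(o['opening'],3),'grip',round(o['grasp_force'],1))
E
python3 - <<'E'
from h import *
go([.36,.1,.30],Rt(20)); go([.4227,-.203,.30],Rt(1.1)); go([.4227,-.203,.22],Rt(1.1))
E
```

```text
shift [-0.2907 -0.3397 -0.0441] turn [-9.000e-02  2.000e-02  4.658e+01] t 0.1 pos [0.2283 0.5272 0.2555] F [-0.3  0.5  0.9] open 1.005 grip 0.0
shift [-0.4687 -0.5928 -0.0438] turn [-9.000e-02  3.000e-02  6.548e+01] t 0.1 pos [0.2283 0.5272 0.2555] F [-0.3  0.5  0.9] open 1.005 grip 0.0
shift [-0.4687 -0.5927  0.0362] turn [-9.000e-02  3.000e-02  6.548e+01] t 0.1 pos [0.2283 0.5272 0.2555] F [-0.3  0.5  0.9] open 1.005 grip 0.0
```

>>> servo_tool(series="0 -0.025 -0.029 -0.040 0 0 6; 0 -0.050 -0.058 -0.044 0 0 12; 0 -0.075 -0.087 -0.044 0 0 18; 0 -0.100 -0.116 -0.044 0 0 24; 0 -0.125 -0.145 -0.044 0 0 30; 0 -0.150 -0.175 -0.044 0 0 36; 0 -0.175 -0.205 -0.044 0 0 40; 0 -0.200 -0.235 -0.044 0 0 44; 0 -0.225 -0.265 -0.044 0 0 46.6; 0 -0.250 -0.295 -0.044 0 0 46.6; 0 -0.291 -0.340 -0.044 0 0 46.6; 0 -0.291 -0.340 -0.044 0 0 46.6")

```text
time_s: 1.1
eef_pos: [0.361, 0.0965, 0.3003]
eef_rot: [0.001, 0.575, 0.818, -0.0]
wrist_force: [-0.4, 0.8, 0.9]
opening: 0.502
grasp_force: 0.0
```

```bash
python3 -c "
from h import *
go([.4227,-.203,.30],Rt(1.1)); go([.4227,-.203,.22],Rt(1.1))"
```

```text
shift [-0.3026 -0.0435  0.0007] turn [ 0.02  0.09 18.72] t 1.1 pos [0.361  0.0965 0.3003] F [-0.4  0.8  0.9] open 0.502 grip 0.0
shift [-0.3025 -0.0435  0.0807] turn [ 0.02  0.09 18.72] t 1.1 pos [0.361  0.0965 0.3003] F [-0.4  0.8  0.9] open 0.502 grip 0.0
```

>>> servo_tool(series="0 -0.030 -0.004 0 0 0 4; 0 -0.060 -0.009 0 0 0 8; 0 -0.095 -0.014 0 0 0 12; 0 -0.130 -0.019 0 0 0 16; 0 -0.165 -0.024 0 0 0 18.7; 0 -0.200 -0.029 0.01 0 0 18.7; 0 -0.235 -0.034 0.03 0 0 18.7; 0 -0.270 -0.039 0.05 0 0 18.7; 0 -0.290 -0.042 0.07 0 0 18.7; 0 -0.3025 -0.0435 0.080 0 0 18.7; 0 -0.3025 -0.0435 0.080 0 0 18.7; 0 -0.3025 -0.0435 0.080 0 0 18.7")

```text
time_s: 2.1
eef_pos: [0.4223, -0.1991, 0.2195]
eef_rot: [-0.001, 0.7, 0.714, -0.0]
wrist_force: [-0.0, 0.9, 0.5]
opening: 0.503
grasp_force: 0.0
```

```bash
python3 -c "
from h import *
go([.4227,-.203,.166],Rt(1.1))"
```

```text
shift [-0.0041  0.0004  0.0534] turn [-0.11 -0.11  0.1 ] t 2.1 pos [ 0.4223 -0.1991  0.2195] F [-0.   0.9  0.5] open 0.503 grip 0.0
```

>>> servo_tool(series="0 -0.002 0 0.015 0 0 0; 0 -0.002 0 0.03 0 0 0; 0 -0.002 0 0.045 0 0 0; 0 -0.002 0 0.053 0 0 0; 0 -0.002 0 0.053 0 0 0; 1 -0.002 0 0.053 0 0 0; 1 -0.002 0 0.053 0 0 0; 1 -0.002 0 0.053 0 0 0; 1 -0.002 0 0.053 0 0 0; 1 -0.002 0 0.053 0 0 0; 1 -0.002 0 0.053 0 0 0; 1 -0.002 0 0.053 0 0 0")

```text
time_s: 3.1
eef_pos: [0.4238, -0.2015, 0.1687]
eef_rot: [0.001, 0.699, 0.715, 0.0]
wrist_force: [-0.3, 1.4, 6.1]
opening: 0.135
grasp_force: 59.8
```

```bash
python3 -c "
from h import *
go([.4227,-.203,.37],Rt(1.1))"
```

```text
shift [-0.0017 -0.0007 -0.2013] turn [0.11 0.07 0.18] t 3.1 pos [ 0.4238 -0.2015  0.1687] F [-0.3  1.4  6.1] open 0.135 grip 59.8
```

>>> servo_tool(series="1 0 0 -0.005 0 0 0; 1 0 0 -0.015 0 0 0; 1 0 0 -0.03 0 0 0; 1 0 0 -0.05 0 0 0; 1 0 0 -0.075 0 0 0; 1 0 0 -0.1 0 0 0; 1 0 0 -0.125 0 0 0; 1 0 0 -0.15 0 0 0; 1 0 0 -0.175 0 0 0; 1 0 0 -0.2 0 0 0; 1 0 0 -0.2 0 0 0; 1 0 0 -0.2 0 0 0")

```text
time_s: 4.1
eef_pos: [0.4232, -0.2014, 0.3685]
eef_rot: [0.001, 0.699, 0.715, 0.0]
wrist_force: [-0.2, 0.2, -4.0]
opening: 0.129
grasp_force: 58.7
```

```bash
cat >> h.py <<'E'
# heater front-top edge and screen target. n=heater x axis
HC=np.array([.660,.2458]); HY=4.2; L=.1607
def place(pitch,gap,foot_up):
    n=np.array([np.cos(np.radians(HY)),np.sin(np.radians(HY))]); a=np.radians(pitch)
    # screen back face passes heater edge (dist .065 in front of centre, z .09) at perpendicular gap
    # screen line: foot centre F (x_f, z_f); centre-plane offset 6mm from back face
    zf=foot_up+.006*np.sin(a)   # lower back corner at foot_up
    # point on centre plane nearest the edge: edge - (6mm+gap)*normal ; normal=(cos a,-sin a)
    px=-.065-(.006+gap)*np.cos(a); pz=.09+(.006+gap)*np.sin(a)
    xf=px-(pz-zf)*np.tan(a)
    tx=xf+L*np.sin(a); tz=zf+L*np.cos(a)
    xy=HC+n*tx
    return np.r_[xy,tz],Rt(HY,pitch)
E
python3 - <<'E'
from h import *
o=ctrl.get_obs()
go([.44,.0,.37],Rt(HY)); 
p,r=place(20,.03,.06); print(p); go(p,r)
c=cam('scene'); save(c,'s1'); 
P=c['pts'].reshape(-1,3); I=c['img'].reshape(-1,3)
m=(abs(P[:,0]-o['eef_pos'][0])<.05)&(abs(P[:,1]-o['eef_pos'][1])<.1)&(P[:,2]>.15)&(P[:,2]<.345)
print(np.nanpercentile(P[m],[1,50,99],axis=0).round(4))
E
```

```text
shift [ 0.201   0.0213 -0.0018] turn [ 0.12  0.11 -2.93] t 4.1 pos [ 0.4232 -0.2014  0.3685] F [-0.2  0.2 -4. ] open 0.129 grip 58.7
[0.6016372  0.2415141  0.21306073]
shift [0.4392 0.1879 0.155 ] turn [20.11 -0.4  -2.92] t 4.1 pos [ 0.4232 -0.2014  0.3685] F [-0.2  0.2 -4. ] open 0.129 grip 58.7
[[ 0.4247 -0.2702  0.2093]
 [ 0.4292 -0.2022  0.2804]
 [ 0.4338 -0.1332  0.3433]]
```

View pics/s1.png

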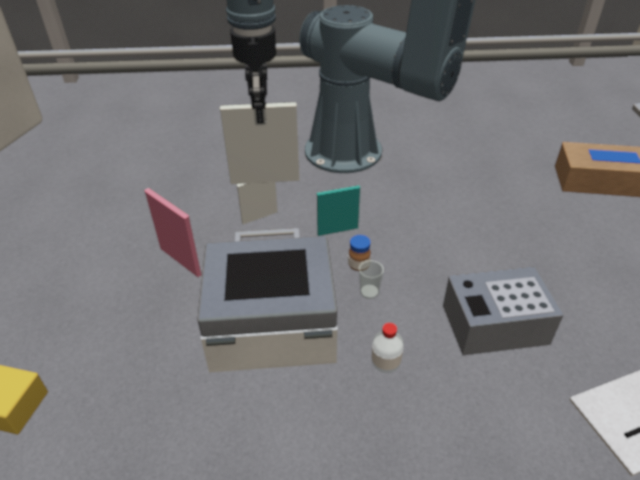

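The screen at (262,145) hangs upright in the grip, clear of the slot, and the bar at (268,235) is free. I carry it across to the front of the heater.

>>> servo_tool(series="1 0.015 0.005 0 0 0 0; 1 0.045 0.015 0 0 0 -1; 1 0.080 0.03 0 0 0 -2; 1 0.12 0.045 0 0 0 -2.9; 1 0.16 0.06 0 2 0 -2.9; 1 0.20 0.075 0 5 0 -2.9; 1 0.24 0.09 0 8 0 -2.9; 1 0.28 0.105 0 11 0 -2.9; 1 0.32 0.12 0 14 0 -2.9; 1 0.36 0.13 0 17 0 -2.9; 1 0.40 0.14 0 20 0 -2.9; 1 0.43 0.15 0 20 0 -2.9")

```text
time_s: 5.15
eef_pos: [0.5629, 0.2345, 0.3628]
eef_rot: [-0.124, 0.67, 0.721, -0.128]
wrist_force: [1.3, -0.7, -4.8]
opening: 0.129
grasp_force: 58.9
```

```bash
python3 -c "
from h import *
p,r=place(20,.03,.06); go(p,r); p,r=place(20,.015,.015);go(p,r)"
```

```text
shift [0.003  0.0891 0.1266] turn [-0.51 -0.45  0.11] t 5.15 pos [0.5629 0.2345 0.3628] F [ 1.3 -0.7 -4.8] open 0.129 grip 58.9
shift [0.0027 0.1045 0.1689] turn [-0.51 -0.45  0.11] t 5.15 pos [0.5629 0.2345 0.3628] F [ 1.3 -0.7 -4.8] open 0.129 grip 58.9
```

>>> servo_tool(series="1 0.003 0.010 0.015 0 0 0; 1 0.003 0.022 0.030 0 0 0; 1 0.003 0.034 0.047 0 0 0; 1 0.003 0.046 0.064 0 0 0; 1 0.003 0.058 0.081 0 0 0; 1 0.003 0.068 0.096 0 0 0; 1 0.003 0.076 0.108 0 0 0; 1 0.003 0.080 0.117 0 0 0; 1 0.003 0.083 0.122 0 0 0; 1 0.003 0.083 0.122 0 0 0; 1 0.003 0.083 0.122 0 0 0; 1 0.003 0.083 0.122 0 0 0")

```text
time_s: 6.15
eef_pos: [0.5997, 0.239, 0.2256]
eef_rot: [-0.121, 0.67, 0.722, -0.123]
wrist_force: [0.1, 0.4, -3.7]
opening: 0.133
grasp_force: 59.3
```

```bash
python3 -c "
from h import *
p,r=place(20,.03,.06); go(p,r); p,r=place(20,.006,.01);go(p,r);p,r=place(20,.004,.0);go(p,r)
c=cam('scene'); 
# check heater edge from scene camera
P=c['pts'][270:350,445:560].reshape(-1,3);P=P[(P[:,2]>.087)&(P[:,2]<.094)]; print(cv2.minAreaRect(P[:,:2].astype(np.float32)*1000))
P=c['pts'][150:300,430:560].reshape(-1,3); P=P[(P[:,2]>.1)&(P[:,2]<.19)&(P[:,0]<.62)]
from scipy.linalg import lstsq
A=np.c_[P[:,1:],np.ones(len(P))]; 
k=lstsq(A,P[:,0])[0]; d=P[:,0]-A@k; g=abs(d)<.006; k=lstsq(A[g],P[g,0])[0]; print('x=a y+b z+c',k.round(3),'pitch',np.degrees(np.arctan(k[1])),g.mean(),P[g].min(0),P[g].max(0))
"
```

```text
shift [0.0022 0.0063 0.0111] turn [ 0.13 -0.51  0.1 ] t 6.15 pos [0.5997 0.239  0.2256] F [ 0.1  0.4 -3.7] open 0.133 grip 59.3
shift [0.0018 0.0302 0.0556] turn [ 0.13 -0.51  0.1 ] t 6.15 pos [0.5997 0.239  0.2256] F [ 0.1  0.4 -3.7] open 0.133 grip 59.3
shift [0.0017 0.0322 0.0656] turn [ 0.13 -0.51  0.1 ] t 6.15 pos [0.5997 0.239  0.2256] F [ 0.1  0.4 -3.7] open 0.133 grip 59.3
((661.4874877929688, 246.56637573242188), (133.08251953125, 181.4818572998047), 4.174220561981201)
x=a y+b z+c [-0.07   0.363  0.541] pitch 19.941533076803754 0.9764784946236559 [0.55576094 0.16687192 0.10004169] [0.59871684 0.30876335 0.18994033]
```

>>> servo_tool(series="1 0.002 0.005 0.010 0 0 0; 1 0.002 0.011 0.022 0 0 0; 1 0.002 0.017 0.034 0 0 0; 1 0.002 0.022 0.044 0 0 0; 1 0.002 0.027 0.053 0 0 0; 1 0.002 0.030 0.058 0 0 0; 1 0.002 0.031 0.061 0 0 0; 1 0.002 0.031 0.061 0 0 0; 1 0.002 0.031 0.061 0 0 0; 1 0.002 0.031 0.061 0 0 0")

```text
time_s: 7.03
eef_pos: [0.6077, 0.2422, 0.1572]
eef_rot: [-0.121, 0.67, 0.722, -0.124]
wrist_force: [0.3, 0.6, -3.0]
opening: 0.13
grasp_force: 59.2
```

```bash
python3 -c "
from h import *
p,r=place(20,.0,.0);go(p,r)"
```

```text
shift [-0.0002  0.0052  0.0026] turn [ 0.08 -0.51  0.1 ] t 7.0333 pos [0.6077 0.2422 0.1572] F [ 0.3  0.6 -3. ] open 0.13 grip 59.2
```

>>> servo_tool(series="1 0 0.001 0.001 0 0 0; 1 0 0.002 0.0015 0 0 0; 1 0 0.003 0.002 0 0 0; 1 0 0.004 0.0025 0 0 0; 1 0 0.0045 0.003 0 0 0; 1 0 0.0045 0.003 0 0 0")

```text
time_s: 7.53
eef_pos: [0.6106, 0.2427, 0.1533]
eef_rot: [-0.121, 0.67, 0.722, -0.124]
wrist_force: [-1.0, 2.2, 5.4]
opening: 0.134
grasp_force: 60.3
```

```bash
python3 -c "
from h import *
p,r=place(20,.0,.0);go(p,r)"
```

```text
shift [-0.0005  0.0011 -0.0002] turn [ 0.02 -0.52  0.1 ] t 7.5333 pos [0.6106 0.2427 0.1533] F [-1.   2.2  5.4] open 0.134 grip 60.3
```

>>> servo_tool(series="1 0 0.001 0 0 0 0; 1 0 0.002 0 0 0 0; 1 0 0.002 0 0 0 0; 0.6 0 0.002 0 0 0 0; 0.5 0 0.002 0 0 0 0; 0.4 0 0.002 0 0 0 0; 0.3 0 0.002 0 0 0 0; 0.3 0 0.002 0 0 0 0; 0.3 0 0.002 0 0 0 0; 0.3 0 0.002 0 0 0 0")

```text
time_s: 8.37
eef_pos: [0.6124, 0.2424, 0.1512]
eef_rot: [-0.121, 0.67, 0.721, -0.124]
wrist_force: [-0.6, 0.2, -0.7]
opening: 0.349
grasp_force: 0.0
```

```bash
cat > scr.py <<'E'
from h import *
from scipy.linalg import lstsq
def scr(c):
    P=c['pts'][150:330,430:560].reshape(-1,3); P=P[(P[:,2]>.1)&(P[:,2]<.16)&(P[:,0]<.65)]
    A=np.c_[P[:,1:],np.ones(len(P))]; k=lstsq(A,P[:,0])[0]
    for _ in range(3): g=abs(P[:,0]-A@k)<.006; k=lstsq(A[g],P[g,0])[0]
    print('pitch',np.degrees(np.arctan(k[1])).round(1),'yaw',-np.degrees(np.arctan(k[0])).round(1),g.mean().round(2),P[g].min(0).round(3),P[g].max(0).round(3),'x at z.09,y.245',(k@[.245,.09,1]).round(4))
E
python3 - <<'E'
from scr import *
c=cam('scene'); save(c,'s2'); scr(c); go([.6,.24,.16],Rt(4.2,20))
E
```

```text
pitch 19.5 yaw 4.1 0.76 [0.6   0.173 0.1  ] [0.629 0.313 0.16 ] x at z.09,y.245 0.5968
shift [-0.0015 -0.0147 -0.004 ] turn [ 0.01 -0.5   0.09] t 8.4167 pos [0.6124 0.2424 0.1513] F [0.1 1.3 0.3] open 0.348 grip 0.0
```

View pics/s2.png

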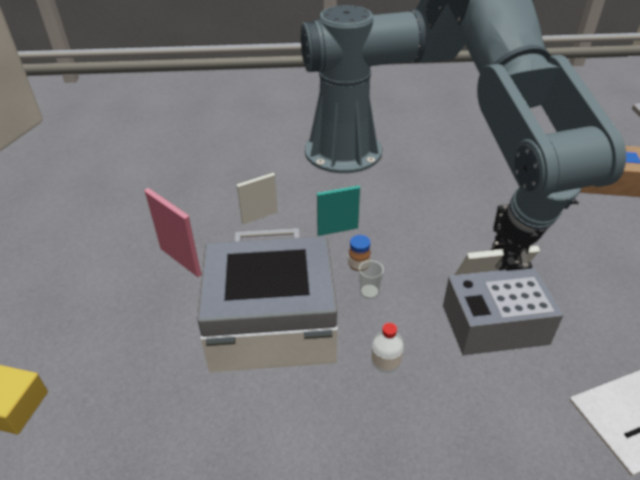

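The screen at (497,260) leans at 19.5° on the heater's upper front edge, and the fingers are open. I retreat along the tool axis.

>>> servo_tool(series="0.3 0 0 -0.008 0 0 0; 0.3 0 0 -0.020 0 0 0; 0.3 0 0 -0.035 0 0 0; 0.3 0 0 -0.055 0 0 0; 0.3 0 0 -0.080 0 0 0; 0.3 0 0 -0.11 0 0 0; 0.3 0 0 -0.14 0 0 0; 0.3 0 0 -0.16 0 0 0; 0.3 0 0 -0.16 0 0 0; 0.3 0 0 -0.16 0 0 0")

```text
time_s: 9.25
eef_pos: [0.6681, 0.2451, 0.3043]
eef_rot: [-0.12, 0.671, 0.722, -0.122]
wrist_force: [-0.5, -0.3, -0.7]
opening: 0.352
grasp_force: 0.0
```

```bash
python3 - <<'E'
from scr import *
c=cam('scene'); scr(c)
go([.55,.0,.30],Rt(1)); go([.4816,-.2036,.22],Rt(1)); go([.4816,-.2036,.126],Rt(1))
# bar in detail
P=c['pts'][225:245,232:302].reshape(-1,3); P=P[(P[:,2]>.105)&(P[:,2]<.14)]; print(P.min(0),np.median(P,0),P.max(0))
t=cam('top'); P=t['pts'][262:276,335:400].reshape(-1,3); P=P[(P[:,2]>.105)&(P[:,2]<.14)]; print(np.percentile(P,[1,50,99],axis=0).round(4))
E
```

```text
pitch 19.3 yaw 4.1 0.93 [0.595 0.173 0.1  ] [0.628 0.314 0.16 ] x at z.09,y.245 0.5967
shift [-0.2361 -0.1264  0.046 ] turn [-19.94   0.04   3.17] t 9.3 pos [0.6672 0.2451 0.3022] F [ 0.8  0.2 -0.3] open 0.351 grip 0.0
shift [-0.4349 -0.1776  0.1478] turn [-19.94   0.04   3.17] t 9.3 pos [0.6672 0.2451 0.3022] F [ 0.8  0.2 -0.3] open 0.351 grip 0.0
shift [-0.4358 -0.1455  0.2361] turn [-19.94   0.04   3.17] t 9.3 pos [0.6672 0.2451 0.3022] F [ 0.8  0.2 -0.3] open 0.351 grip 0.0
[ 0.47883021 -0.26796814  0.11408374] [ 0.48781716 -0.20534702  0.12345262] [ 0.50987678 -0.13807023  0.12909353]
[[ 0.476  -0.2664  0.1189]
 [ 0.4834 -0.2058  0.1255]
 [ 0.5039 -0.1397  0.1297]]
```

>>> servo_tool(series="0.3 -0.02 -0.015 0 -3 0 0.5; 0.3 -0.05 -0.028 0.005 -6 0 1; 0.3 -0.085 -0.046 0.012 -10 0 1.5; 0.3 -0.12 -0.064 0.02 -14 0 2; 0.3 -0.16 -0.086 0.03 -17 0 2.5; 0.3 -0.20 -0.107 0.04 -20 0 3.2; 0.3 -0.236 -0.126 0.046 -20 0 3.2; 0.3 -0.27 -0.135 0.064 -20 0 3.2; 0.3 -0.305 -0.144 0.081 -20 0 3.2; 0.3 -0.34 -0.153 0.098 -20 0 3.2; 0.3 -0.375 -0.162 0.115 -20 0 3.2; 0.3 -0.41 -0.171 0.130 -20 0 3.2")

```text
time_s: 10.35
eef_pos: [0.4895, -0.1786, 0.2323]
eef_rot: [-0.001, 0.701, 0.713, -0.001]
wrist_force: [0.7, 0.0, -0.3]
opening: 0.35
grasp_force: 0.0
```

>>> servo_tool(series="0.3 -0.015 0 0.008 0 0 0; 0.3 -0.024 0 0.012 0 0 0; 0.3 -0.024 0 0.012 0 0 0; 0.3 -0.024 0 0.012 0 0 0; 0.3 -0.024 0 0.012 0 0 0")

```text
time_s: 10.77
eef_pos: [0.4928, -0.2006, 0.2227]
eef_rot: [0.0, 0.7, 0.714, -0.0]
wrist_force: [-0.0, -0.7, 0.3]
opening: 0.354
grasp_force: 0.0
```

```bash
python3 -c "
from h import *
go([.4816,-.2036,.126],Rt(1))"
```

```text
shift [-0.0028 -0.0112  0.0967] turn [0.02 0.03 0.08] t 10.7667 pos [ 0.4928 -0.2006  0.2227] F [-0.  -0.7  0.3] open 0.354 grip 0.0
```

>>> servo_tool(series="0.3 -0.003 -0.006 0.01 0 0 0; 0.3 -0.003 -0.011 0.025 0 0 0; 0.3 -0.003 -0.011 0.042 0 0 0; 0.3 -0.003 -0.011 0.060 0 0 0; 0.3 -0.003 -0.011 0.078 0 0 0; 0.3 -0.003 -0.011 0.090 0 0 0; 0.3 -0.003 -0.011 0.096 0 0 0; 0.3 -0.003 -0.011 0.096 0 0 0; 0.3 -0.003 -0.011 0.096 0 0 0; 0.3 -0.003 -0.011 0.096 0 0 0")

```text
time_s: 11.6
eef_pos: [0.482, -0.2056, 0.1275]
eef_rot: [0.001, 0.701, 0.713, -0.0]
wrist_force: [0.6, -0.1, 0.9]
opening: 0.347
grasp_force: 0.0
```

>>> servo_tool(series="1 0 0 0 0 0 0; 1 0 0 0 0 0 0; 1 0 0 0 0 0 0; 1 0 0 0 0 0 0; 1 0 0 0 0 0 0; 1 0 0 0 0 0 0")

```text
time_s: 12.1
eef_pos: [0.483, -0.2057, 0.1278]
eef_rot: [0.002, 0.701, 0.713, 0.001]
wrist_force: [4.4, 0.4, 0.0]
opening: 0.119
grasp_force: 58.4
```

```bash
cat > arc.py <<'E'
from h import *
# world arc of the bar from the shut bar point; TCP assumed to keep its offset to the bar
def bar(th): return np.array([-.25*np.cos(th)+.02*np.sin(th), .25*np.sin(th)+.02*np.cos(th)])
def arc(th0,ths):
    for th in ths:
        d=bar(th)-bar(th0); print(th,'shift y(x) %.4f  z %.4f'%(d[0],-d[1]))
E
python3 - <<'E'
from arc import *
go([.4816,-.2036,.126],Rt(1)); arc(0,[.04,.1,.17,.25,.33,.4])
E
```

```text
shift [ 0.0021 -0.0014  0.0018] turn [ 0.25  0.14 -0.03] t 12.1 pos [ 0.483  -0.2057  0.1278] F [4.4 0.4 0. ] open 0.119 grip 58.4
0.04 shift y(x) 0.0010  z -0.0100
0.1 shift y(x) 0.0032  z -0.0249
0.17 shift y(x) 0.0070  z -0.0420
0.25 shift y(x) 0.0127  z -0.0612
0.33 shift y(x) 0.0200  z -0.0799
0.4 shift y(x) 0.0275  z -0.0958
```

>>> servo_tool(series="1 0 0.0005 -0.004 0 0 0; 1 0 0.001 -0.010 0 0 0; 1 0 0.002 -0.017 0 0 0; 1 0 0.003 -0.025 0 0 0; 1 0 0.005 -0.033 0 0 0; 1 0 0.007 -0.042 0 0 0; 1 0 0.0095 -0.051 0 0 0; 1 0 0.0125 -0.061 0 0 0; 1 0 0.0125 -0.061 0 0 0; 1 0 0.0125 -0.061 0 0 0")

```text
time_s: 12.93
eef_pos: [0.4952, -0.2055, 0.1885]
eef_rot: [0.002, 0.701, 0.713, 0.0]
wrist_force: [6.7, -1.0, -3.6]
opening: 0.11
grasp_force: 58.4
```

```bash
python3 - <<'E'
from arc import *
go([.483+.0127,-.2057,.1278+.0612],Rt(1)); arc(.25,[.32,.4,.48,.56,.64,.7])
E
```

```text
shift [-0.0002  0.0005 -0.0005] turn [ 0.23  0.16 -0.01] t 12.9333 pos [ 0.4952 -0.2055  0.1885] F [ 6.7 -1.  -3.6] open 0.11 grip 58.4
0.32 shift y(x) 0.0063  z -0.0164
0.4 shift y(x) 0.0148  z -0.0345
0.48 shift y(x) 0.0248  z -0.0520
0.56 shift y(x) 0.0361  z -0.0685
0.64 shift y(x) 0.0487  z -0.0841
0.7 shift y(x) 0.0590  z -0.0951
```

>>> servo_tool(series="1 0 0.0035 -0.008 0 0 0; 1 0 0.007 -0.0165 0 0 0; 1 0 0.011 -0.0255 0 0 0; 1 0 0.0155 -0.035 0 0 0; 1 0 0.0203 -0.0438 0 0 0; 1 0 0.0255 -0.0525 0 0 0; 1 0 0.031 -0.061 0 0 0; 1 0 0.0368 -0.069 0 0 0; 1 0 0.043 -0.077 0 0 0; 1 0 0.0495 -0.0845 0 0 0; 1 0 0.0597 -0.0955 0 0 0; 1 0 0.0597 -0.0955 0 0 0")

```text
time_s: 13.93
eef_pos: [0.5541, -0.2043, 0.2867]
eef_rot: [0.001, 0.701, 0.713, -0.001]
wrist_force: [-9.6, -0.6, 8.8]
opening: 0.116
grasp_force: 60.1
```

```bash
python3 - <<'E'
from arc import *
b=bar(.7)-bar(0)
go([.483+b[0],-.2057,.1278+b[1]],Rt(1)); arc(.7,[.75,.8,.85,.9,.95,1.0,1.05,1.09])
c=cam('scene'); save(c,'s3')
P=c['pts'][150:330,190:350].reshape(-1,3); P=P[(P[:,2]>.17)&(P[:,0]>.56)&(abs(P[:,1]+.2)<.1)&(P[:,2]<.5)]
A=np.c_[P[:,0],np.ones(len(P))]; k=np.linalg.lstsq(A,P[:,2],rcond=None)[0]; print('hatch slope angle',np.arctan(-k[0]))
E
```

```text
shift [-0.0014  0.0005  0.0026] turn [ 0.01  0.14 -0.01] t 13.9333 pos [ 0.5541 -0.2043  0.2867] F [-9.6 -0.6  8.8] open 0.116 grip 60.1
0.75 shift y(x) 0.0090  z -0.0087
0.8 shift y(x) 0.0185  z -0.0169
0.85 shift y(x) 0.0284  z -0.0247
0.9 shift y(x) 0.0386  z -0.0319
0.95 shift y(x) 0.0492  z -0.0386
1.0 shift y(x) 0.0601  z -0.0448
1.05 shift y(x) 0.0713  z -0.0505
1.09 shift y(x) 0.0804  z -0.0546
hatch slope angle 0.7416864607843787
```

View pics/s3.png

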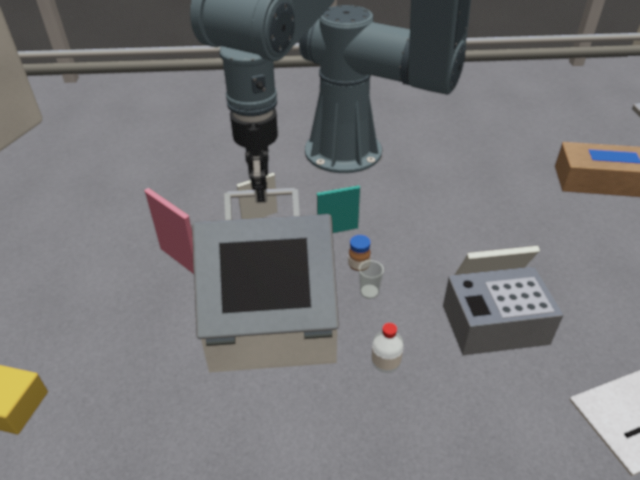

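The hatch is raised with the bar in the grip at (262,192), the screen still leans at (497,260), and the bystanders are in place. I go on past the balance point.

>>> servo_tool(series="1 0 0.0045 -0.003 0 0 0; 1 0 0.009 -0.007 0 0 0; 1 0 0.0185 -0.0155 0 0 0; 1 0 0.0284 -0.0235 0 0 0; 1 0 0.0386 -0.031 0 0 0; 1 0 0.0492 -0.0376 0 0 0; 1 0 0.060 -0.044 0 0 0; 1 0 0.0713 -0.0495 0 0 0; 1 0 0.0804 -0.0535 0 0 0; 1 0 0.0804 -0.0535 0 0 0; 1 0 0.0804 -0.0535 0 0 0; 1 0 0.0804 -0.0535 0 0 0")

```text
time_s: 14.98
eef_pos: [0.6339, -0.2029, 0.341]
eef_rot: [0.002, 0.701, 0.713, -0.001]
wrist_force: [-6.6, -2.7, 13.5]
opening: 0.114
grasp_force: 62.9
```

```bash
cat >> arc.py <<'E'
def hatch(c):
    P=c['pts'][150:340,190:350].reshape(-1,3); P=P[(P[:,2]>.12)&(P[:,0]>.5)&(abs(P[:,1]+.2)<.1)&(P[:,2]<.5)]
    rng=np.random.default_rng(0); best=0
    for _ in range(300):
        a,b,d=P[rng.choice(len(P),3)]; n=np.cross(b-a,d-a); n/=np.linalg.norm(n)+1e-12
        g=abs((P-a)@n)<.004
        if g.sum()>best: best=g.sum(); G=g
    Q=P[G]-P[G].mean(0); n=np.linalg.svd(Q,full_matrices=False)[2][2]; n*=np.sign(n[2])
    print('hatch normal',n.round(3),'angle',np.arctan2(n[0],n[2]).round(3),best,len(P))
    o=ctrl.get_obs(); x=o['eef_pos'][0]-.7316-.0014; z=o['eef_pos'][2]-.1-.0078
    print('tcp angle',(np.arctan2(z,-x)-np.arctan2(.02,.25)).round(3))
E
python3 - <<'E'
from arc import *
b=bar(1.09)-bar(0)
go([.483+b[0],-.2057,.1278+b[1]],Rt(1)); hatch(cam('scene')); hatch(cam('top')); arc(1.09,[1.05,1.0,.95,.9,.87,.86,.85])
E
```

```text
shift [-0.0028  0.0011  0.0023] turn [ 0.12  0.21 -0.03] t 14.9833 pos [ 0.6339 -0.2029  0.341 ] F [-6.6 -2.7 13.5] open 0.114 grip 62.9
hatch normal [0.883 0.015 0.469] angle 1.083 13241 16315
tcp angle 1.089
hatch normal [0.292 0.885 0.362] angle 0.678 225 225
tcp angle 1.089
1.05 shift y(x) -0.0092  z 0.0041
1.0 shift y(x) -0.0204  z 0.0097
0.95 shift y(x) -0.0313  z 0.0159
0.9 shift y(x) -0.0418  z 0.0226
0.87 shift y(x) -0.0480  z 0.0269
0.86 shift y(x) -0.0501  z 0.0284
0.85 shift y(x) -0.0521  z 0.0299
```

>>> servo_tool(series="1 0 -0.003 0.001 0 0 0; 1 0 -0.0092 0.0038 0 0 0; 1 0 -0.0148 0.0065 0 0 0; 1 0 -0.0204 0.0094 0 0 0; 1 0 -0.026 0.0125 0 0 0; 1 0 -0.0313 0.0155 0 0 0; 1 0 -0.0366 0.0187 0 0 0; 1 0 -0.0418 0.022 0 0 0; 1 0 -0.047 0.0258 0 0 0; 1 0 -0.0494 0.0275 0 0 0; 1 0 -0.0494 0.0275 0 0 0; 1 0 -0.0494 0.0275 0 0 0")

```text
time_s: 16.08
eef_pos: [0.5846, -0.2038, 0.3121]
eef_rot: [0.002, 0.701, 0.713, -0.0]
wrist_force: [-5.7, -1.6, 9.7]
opening: 0.117
grasp_force: 63.2
```

>>> servo_tool(series="1 0 0 0 0 0 0; 1 0 0 0 0 0 0; 1 0 0 0 0 0 0; 1 0 0 0 0 0 0; 1 0 0 0 0 0 0; 1 0 0 0 0 0 0; 1 0 0 0 0 0 0; 1 0 0 0 0 0 0; 1 0 0 0 0 0 0; 1 0 0 0 0 0 0; 1 0 0 0 0 0 0; 1 0 0 0 0 0 0")

```text
time_s: 17.08
eef_pos: [0.5848, -0.2037, 0.3123]
eef_rot: [0.002, 0.701, 0.713, -0.0]
wrist_force: [-5.9, -1.4, 9.7]
opening: 0.116
grasp_force: 63.2
```

```bash
python3 - <<'E'
from arc import *; from scr import scr
b=bar(.863)-bar(0); c=cam('scene'); save(c,'s4'); hatch(c); scr(c)
go([.483+b[0],-.2057,.1278+b[1]],Rt(1)); print(abs(ctrl.get_obs()['dq']).max())
E
```

```text
hatch normal [0.757 0.013 0.654] angle 0.858 13531 15958
tcp angle 0.864
pitch 19.7 yaw 4.1 0.93 [0.595 0.172 0.1  ] [0.629 0.315 0.16 ] x at z.09,y.245 0.5966
shift [-0.002   0.0008  0.0015] turn [ 0.12  0.17 -0.03] t 17.1333 pos [ 0.5848 -0.2037  0.3123] F [-6.6 -2.1  9.4] open 0.116 grip 63.2
0.0024148590686931025
```

View pics/s4.png

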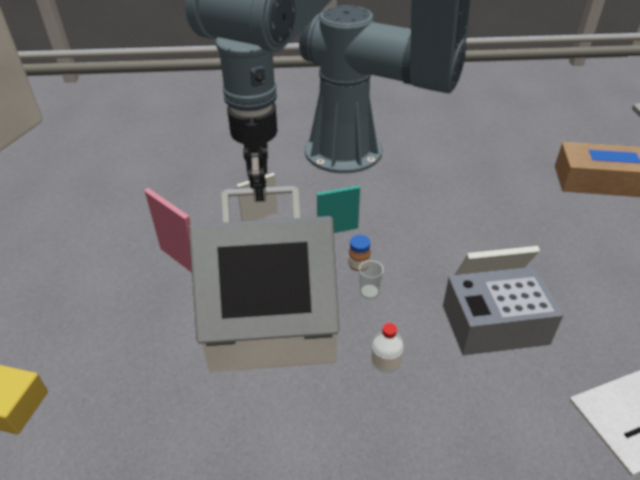

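The hatch is held still at 0.86 rad, about 5° below balance, with the bar gripped at (260,190). The screen leans at 19.7° at (497,260), and the bottle, beaker and jar have not moved. I hand in.

```bash
python3 -c "
from bench import ctrl; print(ctrl.hand_in())"
```

```text
the job is handed in; nothing more can be done
None
```

The job is handed in at about 17 s: the screen leans at about 20° on the heater with its foot on the bench; the hatch went up to about 1.09 rad and back, and is held still at 0.86 rad, about 5° below balance; the bottle, beaker and jar look unmoved in the last picture.

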